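# Lean the framed mirror on its display back

### The job

Take the dark-wood framed mirror out of the storage rack and set it gently on the small display back: its foot on the white base just behind the brass stop strip, roughly in the middle, and its back leaning on the grey wall, mirror side looking out over the strip. Leave it resting there and leave the blue and white panels standing in the rack.

Things in the scene. Friction and masses are not known exactly. Their poses are not given: they have to be found in the camera images.
- mirror_center (a point): Mirror: flat board 100 mm wide, 10 thick, 190 tall, 0.19-0.33 kg; dark brown wood frame, back and edges (a dark edge from above), pale glass in front. Stands upright in one of a plywood rack's 3 slots, lifts straight out. Point: its centre, 95 mm above its foot. x = out of the glass (away from the robot within 15 deg), y = along its width, z = up its height. Exhibits between rack and stand are under 60 mm tall.
- stand: Display back, fixed. Origin: centre of underside, on the table; x = the way it faces (from robot, within 15 deg), y along its wall, z up. White base 120 (x) x 240 (y) x 10 mm. Grey wall: front face at x -30 mm, 14 thick, top 120 above table. Brass stop strip: inner face at x +20 mm, 10 thick, 14 high above base. Foot against stop, back on the wall's top edge: the mirror leans 20 deg, its top 70 mm above the wall.
- bluepanel_center (a point): Bystander: blue panel with two blank paper cards, size, point and axes as for the mirror, parallel to it in another slot. The fixed rack (210 x 130 mm; on the robot's left or right, the display back on the other side) has 3 slots 80 mm apart along x, panels in any order; feet 8 mm above the table, slot cheeks up to 38 mm above the table, 1.5 mm play each side.
- whitepanel_center (a point): Bystander: white panel with a red disc and a yellow bar; size, point (its centre) and axes as for the mirror, parallel to it in another slot of the rack.
Things that resemble listed ones, but are neither listed nor needed, are in the scene too. What is shaped like the part that bears mirror_center but purple or turquoise is not meant.

How it is judged:
By the outcome, as a careful person would: the job done as asked, in the order asked, and still so for the second after the job is handed in, with the robot touching nothing.
It also fails if it takes over 42 s, if anything falls off the work surface, if the arm or the gripper's body presses on something with over 40 N, if the wrist force passes 120 N, or if a joint passes its speed limit or range.

### The arm

A 6-joint arm with a two-finger parallel gripper is mounted at the origin on the work surface. World frame = base frame: x ahead of the robot, y to its left, z up, the work surface at z = 0. Lengths are in mm, angles in degrees, forces in N, time in s.
With the tool pointing down it reaches from about 350 to 925 mm from the base axis. Payload 6.4 kg.
Tool frame: the origin (TCP) lies at the very end of the fingers, on their centre line; the grasp point (between the pads) lies 19 mm behind it; z points along the fingers, x is the direction in which the jaws open and shut, and the axes are right-handed (so a half turn about z gives the same grasp; the last joint's range is limited). The gripper opens to 85 mm and grips with 20 to 120 N. Pads are 22 mm wide; open, the fingers measure 114 mm over their backs; the gripper's body (76 mm by 85 mm) begins 54 mm behind the grasp point. The pads swing forward as they close: fully open they stand 13 mm farther back than shut.
Start: joints at [-85.663, 14.043, 89.255, -0, 76.702, -9.975], TCP at [160.691, -629.835, 198.29] pointing down, gripper open.
Joint ranges: [-179.41, 179.41], [-58.25, 129.5], [7.25, 145.43], [-54.29, 234.29], [11.92, 165.04], [-157.13, 157.13]. Speed limits (degrees/s): [147.25, 147.25, 180, 180, 180, 180].

### API

Orientations are given as a 3x3 rotation matrix whose columns are the frame's x, y, z axes.
In Python, from plant import ctrl gives the robot as it stands. The module is installed in compiled form; this text tells all that it offers.
- The arm moves only by the tool drive_tool, never from a script. Its argument "commands" is a list of rows, each an object with "hand": the finger opening in mm, from 0 to 85.4; "delta_pos": the shift along the tool's x, y, z in mm, a list of three; "spin": the turn about the tool's z in rad. In form: [{"hand": hand, "delta_pos": [tx, ty, tz], "spin": spin}, ...]. A call has 1 to 12 rows; each row is the pose to reach, as a shift and turn from the pose commanded when the call began, along the tool's axes at that moment; what a row does not reach only later rows make up. A row lasts 1/12 s, in which the tool goes at most 41.7 mm and 7.16 degrees, less where a joint would pass 70% of its speed; a pose out of reach is approached as far as the arm can. A call with a gripper value outside its range is refused whole. The fingers move at their own pace and stop on an object; "force" is the grip in N (left out, the last holds). Time passes only in rows, so rows that repeat a pose let the fingers close. It gives the time, the measured TCP pose, the force and the opening at its end, in the units of the state.
- ctrl.read_state(): the state, without advancing time (a new reading comes with each control period).
- ctrl.camera(name): name is "scene" or "top"; returns a dict with "pixels" (400x640x3 uint8, red, green, blue), "vfov" (degrees; the focal length in pixels is half the picture's height over the tangent of half this angle, whatever the lens; pixels are square), "cx", "cy" (the principal point, pixels), "k1" (the pictures are not rectified: a ray, as slopes to the right and down, at radius r is drawn at 1 + k1 r^2 times it, then the intrinsics apply), "world_to_cam" (4x4, takes a point from world to camera coordinates). Camera axes: x right, y up, looking along -z (the intrinsics and any distortion apply to the point x, -y, -z); pixel columns grow to the right and rows downward; lengths in mm; the calibration is good to about 2 mm. A picture is of the moment at which its call begins. There is no depth.
- ctrl.sign_off(): hands the job in, once; it reports no verdict.
Trained networks look in a picture, given as the dict that the camera call returned (one of the last four; its "shot" number tells which), for a name from the list of things; names that differ only in an ending like _2 or _b are one class to them, and where a whole thing is asked for, a point or a joint stands for the part that bears it (a point fixed in the world has none). Each returns a list of dicts, best first, with "confidence" (0 to 1); they miss things now and then, are a little off and sometimes report something else, mostly with a low value. They report only what shows in the picture. A call takes as long as a camera call. They do not tell look-alikes from the thing itself.
- ctrl.boxes_of(picture, label): "at" ([x, y, z] in mm, in world coordinates, good to about 4 mm: the middle of the surface that is visible of it).
- ctrl.trace(picture, label): "region" (400x640 bool, what is visible of it).
- ctrl.place_of(picture, label): "at" ([x, y, z] in mm, in world coordinates, good to about 4 mm: a listed point, or the origin of a listed thing).
The state is a dict: "t": time; "joint_pos": joint angles; "joint_velocities": joint speeds; "joint_efforts": joint torques, N m; "tcp_pos": TCP position; "tcp_rot": TCP orientation; "force": force on the tool from outside, world axes, zero at the start; "torque": the same for the moment, N m; "finger_gap": finger opening in mm.
Only numpy, scipy, OpenCV 4.12 (cv2) and the standard library are available. Lean on these libraries where they do the work, as an engineer would, in place of code of your own. Each camera call takes 0.05 s, during which the arm holds its last target.

## Working session

There is one attempt and no reset: what is moved stays moved. The work goes in short steps, Python scripts to look and compute and a tool call to move; the robot and the scene stay as the last step left them, time stands still between calls to the robot, and variables do not carry over. Pictures are saved under pics/ and viewed, and the job is handed in when it is done.

Besides the shell and the picture viewer there is one more tool, called after "Request:" as name([rows], argument=value, ...), one row to a line, values as JSON. drive_tool: Moves the arm, as the interface text tells. Its arguments: {"type":"object","properties":{"commands":{"type":"array","items":{"type":"object","properties":{"hand":{"type":"number"},"delta_pos":{"type":"array","items":{"type":"number"}},"spin":{"type":"number"}}}},"force":{"type":"number"}},"required":["commands"]}

```bash
mkdir -p pics; cat > h.py <<'E'
import numpy as np, cv2
from plant import ctrl
def save(p,n):
    cv2.imwrite('pics/'+n+'.png', cv2.cvtColor(p['pixels'],cv2.COLOR_RGB2BGR))
def K(p):
    h,w=p['pixels'].shape[:2]; f=h/2/np.tan(np.radians(p['vfov'])/2); return f
def proj(p,X):
    X=np.atleast_2d(X); T=np.array(p['world_to_cam']); c=(T[:3,:3]@X.T).T+T[:3,3]
    u=c[:,0]/-c[:,2]; v=-c[:,1]/-c[:,2]; s=1+p['k1']*(u*u+v*v); f=K(p)
    return np.c_[p['cx']+f*u*s,p['cy']+f*v*s]
def ray(p,px):
    f=K(p); d=(np.array(px,float)-[p['cx'],p['cy']])/f; q=d.copy()
    for _ in range(30): q=d/(1+p['k1']*(q@q))
    T=np.array(p['world_to_cam']); R=T[:3,:3]; o=-R.T@T[:3,3]
    return o,R.T@np.array([q[0],-q[1],-1])
def atz(p,px,z):
    o,d=ray(p,px); return o+d*(z-o[2])/d[2]
E
python3 - <<'E'
from h import *
s=ctrl.read_state(); print({k:np.round(v,2).tolist() for k,v in s.items()})
for n in ['scene','top']:
    p=ctrl.camera(n); save(p,n+'0'); print(n,p['vfov'],p['cx'],p['cy'],p['k1'],np.round(p['world_to_cam'],3).tolist())
    for l in ['mirror_center','stand','bluepanel_center','whitepanel_center']:
        for f in ('place_of','boxes_of'):
            print(l,f,[(round(d['confidence'],2),np.round(d['at'],0).tolist()) for d in getattr(ctrl,f)(p,l)])
E
```

```text
{'t': 0.0, 'joint_pos': [-85.66, 14.09, 89.33, -0.0, 76.7, -9.97], 'joint_velocities': [0.01, -0.03, -0.01, 0.0, -0.03, -0.02], 'joint_efforts': [-0.0, -42.95, -32.61, -0.0, 0.01, 0.0], 'tcp_pos': [160.66, -629.18, 197.14], 'tcp_rot': [[0.25, -0.97, -0.0], [-0.97, -0.25, 0.0], [-0.0, -0.0, -1.0]], 'force': [-0.87, -0.12, 0.48], 'torque': [-0.03, -0.02, 0.04], 'finger_gap': 85.46}
scene 45.442674121442856 319.0605437437605 200.06600780954454 -0.06643224334610669 [[-0.807, 0.591, -0.015, 392.38], [-0.512, -0.686, 0.518, 198.695], [0.296, 0.425, 0.855, -1333.855], [0.0, 0.0, 0.0, 1.0]]
mirror_center place_of [(0.61, [366.0, -263.0, 92.0]), (0.6, [384.0, -108.0, 94.0]), (0.58, [487.0, -226.0, 105.0])]
mirror_center boxes_of [(0.97, [494.0, -213.0, 138.0]), (0.78, [371.0, -258.0, 112.0]), (0.63, [391.0, -102.0, 111.0])]
stand place_of [(0.61, [543.0, 251.0, 0.0])]
stand boxes_of [(0.67, [534.0, 259.0, 9.0])]
bluepanel_center place_of [(0.86, [652.0, -235.0, 101.0]), (0.7, [541.0, 249.0, -2.0])]
bluepanel_center boxes_of []
whitepanel_center place_of [(0.86, [571.0, -232.0, 102.0])]
whitepanel_center boxes_of [(0.75, [575.0, -214.0, 137.0])]
top 48.90441812281606 325.68937854301464 209.02910167579748 -0.0809416146539938 [[-0.005, -1.0, -0.001, -7.939], [0.997, -0.005, 0.075, -505.866], [-0.075, -0.0, 0.997, -1021.304], [0.0, 0.0, 0.0, 1.0]]
mirror_center place_of [(0.84, [381.0, -110.0, 94.0]), (0.66, [363.0, -263.0, 96.0])]
mirror_center boxes_of [(0.9, [488.0, -216.0, 180.0]), (0.66, [363.0, -260.0, 140.0]), (0.59, [384.0, -107.0, 159.0])]
stand place_of [(0.89, [543.0, 247.0, 2.0])]
stand boxes_of [(0.72, [541.0, 243.0, 11.0])]
bluepanel_center place_of [(0.9, [648.0, -236.0, 104.0]), (0.71, [544.0, 245.0, 1.0])]
bluepanel_center boxes_of [(0.81, [643.0, -232.0, 148.0])]
whitepanel_center place_of [(0.91, [568.0, -232.0, 99.0])]
whitepanel_center boxes_of [(0.84, [561.0, -226.0, 151.0])]
```

View pics/scene0.png

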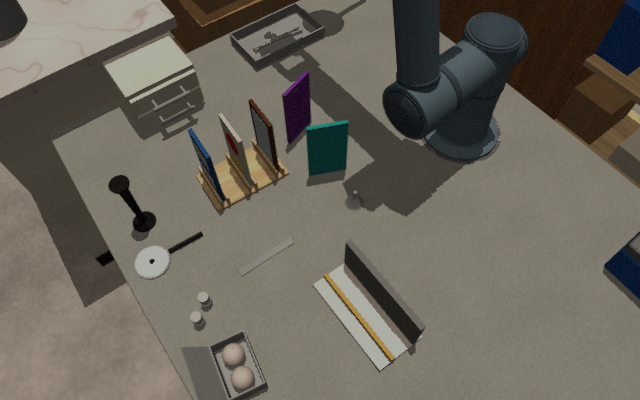

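View pics/top0.png

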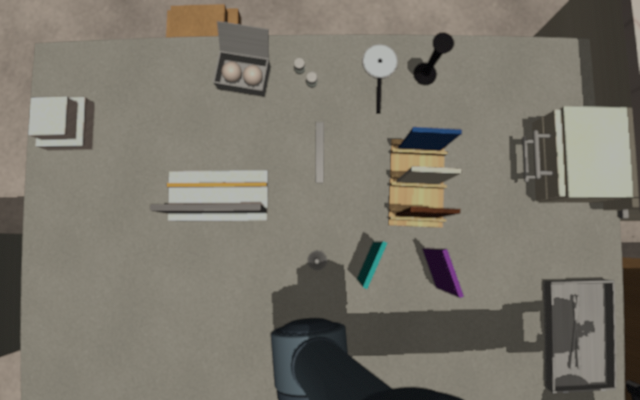

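The scene view shows the dark-wood mirror in the rack slot nearest the robot, around pixel (263,135). The white and blue panels are in the slots behind it. The teal (328,148) and purple (297,105) boards are look-alikes, and the stand is near (370,300). I'll zoom in next.

```bash
python3 - <<'E'
from h import *
import pickle
P={n:ctrl.camera(n) for n in ['scene','top']}
pickle.dump({k:{a:(b if not hasattr(b,'copy') else np.array(b)) for a,b in v.items()} for k,v in P.items()},open('P0.pkl','wb'))
def crop(p,x0,y0,w,h,k,n):
    c=cv2.resize(p['pixels'][y0:y0+h,x0:x0+w],None,fx=k,fy=k,interpolation=cv2.INTER_CUBIC)
    c=np.ascontiguousarray(np.clip(c.astype(float)*1.3,0,255).astype(np.uint8))
    for i in range(0,w,10): cv2.putText(c,str(x0+i),(i*k,8),0,.3,(255,0,0)); cv2.line(c,(i*k,10),(i*k,14),(255,0,0))
    for j in range(0,h,10): cv2.putText(c,str(y0+j),(0,j*k),0,.3,(255,0,0))
    save({'pixels':c},n)
crop(P['top'],385,115,80,115,5,'rackT'); crop(P['top'],145,160,130,70,6,'standT'); crop(P['scene'],185,85,110,130,4,'rackS'); crop(P['scene'],305,230,130,145,4,'standS')
E
```

```text
(no output)
```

View pics/rackT.png

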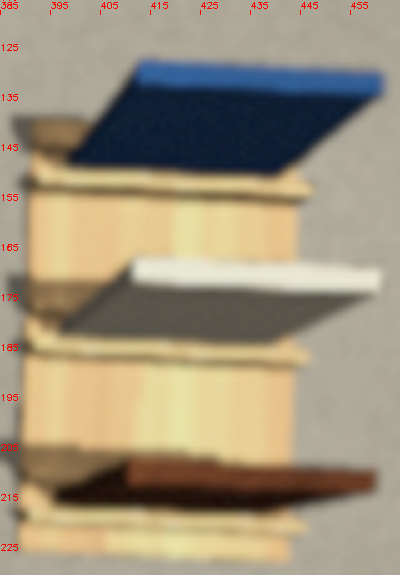

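View pics/standT.png

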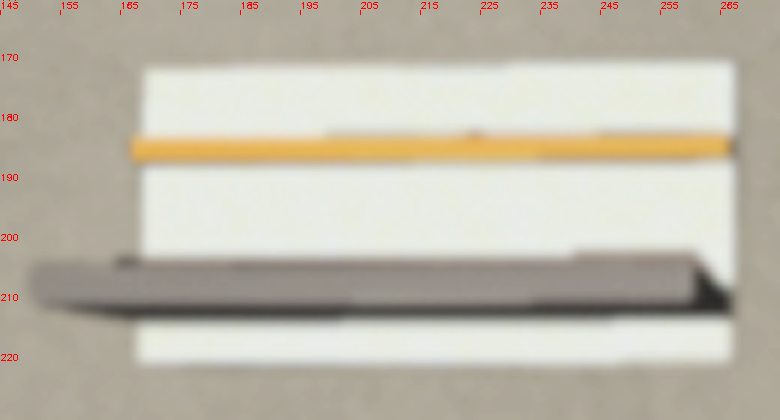

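View pics/rackS.png

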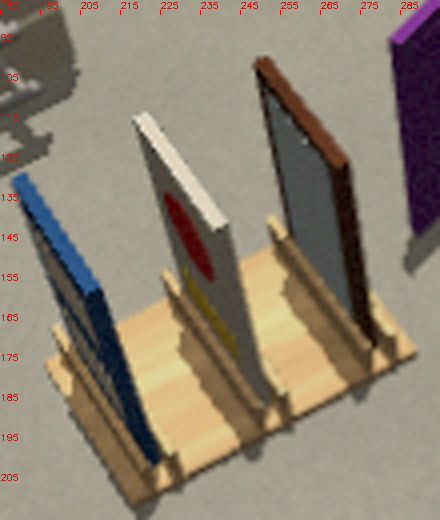

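View pics/standS.png

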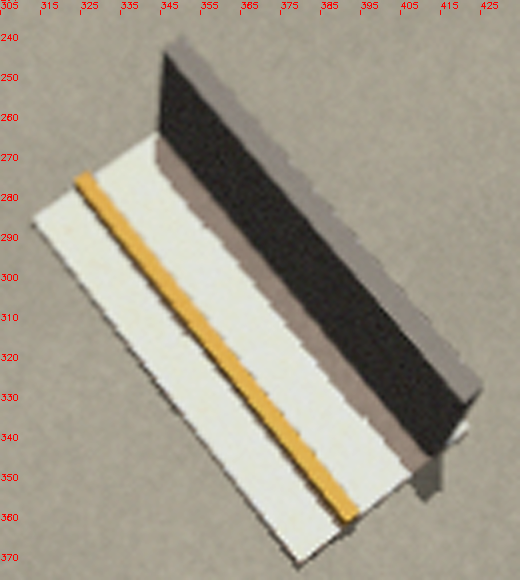

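```bash
cat > fit.py <<'E'
from h import *
import pickle
from scipy.optimize import least_squares
P=pickle.load(open('P0.pkl','rb'))
def c2i(q,x0,y0,k): q=np.array(q,float); return np.array([x0,y0])+(q+.5)/k-.5
def fit(obs,g):
    def w(t,L): c,s=np.cos(t[2]),np.sin(t[2]); L=np.array(L,float); return np.c_[t[0]+c*L[:,0]-s*L[:,1],t[1]+s*L[:,0]+c*L[:,1],L[:,2]]
    def r(t): return np.concatenate([(proj(P[n],w(t,L))-px).ravel() for n,L,px in obs])
    s=least_squares(r,g,loss='soft_l1'); print(np.round(s.x[:2],1),'yaw',round(np.degrees(s.x[2]),2)); print(np.round(r(s.x).reshape(-1,2),1).tolist()); return s.x
f,b=5,-5;z=198
L=[[f,50,z],[f,-50,z],[b,-50,z],[b,50,z]]
t=c2i([(127,458),(376,470),(378,490),(127,486)],385,115,5)
LS=[[f,-50,z],[b,-50,z],[b,50,z],[f,50,z]]
s=c2i([(256,65),(268,57),(348,158),(337,168)],185,85,4)
print('mirror');[fit(o,[490,-230,0]) for o in ([('top',L,t)],[('scene',LS,s)],[('top',L,t),('scene',LS,s)])]
L=[[60,120,10],[60,-120,10],[-60,-120,10],[-60,120,10]]
t=c2i([(145,68),(734,62),(731,360),(137,363)],145,160,6)
LW=[[-30,120,120],[-30,-120,120],[-44,-120,120],[-44,120,120]]
tw=c2i([(33,263),(692,260),(692,303),(33,306)],145,160,6)
LS=[[60,-120,10],[60,120,10]]; s=c2i([(32,218),(298,568)],305,230,4)
LSW=[[-30,-120,120],[-44,-120,120],[-30,120,120],[-44,120,120]]; sw=c2i([(165,50),(183,38),(467,397),(481,383)],305,230,4)
print('stand')
for o in ([('top',L,t)],[('top',LW,tw)],[('scene',LS,s)],[('scene',LSW,sw)],[('top',L,t),('top',LW,tw),('scene',LS,s),('scene',LSW,sw)]): fit(o,[543,248,0])
E
python3 fit.py
```

```text
mirror
[ 489.7 -225.8] yaw -2.1
[[-0.1, 0.3], [0.4, -0.5], [-0.0, 0.5], [-0.2, -0.3]]
[ 489.2 -225.6] yaw -3.1
[[-0.7, -0.8], [-0.0, -0.5], [0.9, 0.9], [-0.1, 0.3]]
[ 489.5 -225.8] yaw -2.48
[[-0.1, 0.2], [0.4, -0.3], [-0.1, 0.8], [-0.3, -0.3], [-1.0, -0.7], [-0.4, -0.4], [0.9, 0.8], [-0.0, 0.2]]
stand
[541.8 250.4] yaw -0.01
[[-0.1, -0.1], [-0.1, -0.0], [0.2, 0.1], [0.0, 0.0]]
[541.6 249.7] yaw -0.07
[[-0.1, 0.4], [0.2, 0.3], [0.1, -0.3], [-0.2, -0.4]]
[541.2 251.6] yaw -0.52
[[0.1, 0.2], [-0.1, -0.1]]
[539.1 250.3] yaw 0.45
[[-0.8, -0.5], [-0.2, -1.0], [-0.1, 1.0], [1.6, 0.2]]
[541.1 250.2] yaw 0.02
[[-0.1, 0.2], [0.0, 0.2], [0.3, 0.4], [0.1, 0.4], [-0.3, 0.7], [-0.1, 0.5], [-0.1, -0.2], [-0.4, -0.0], [-0.5, 0.1], [0.1, -0.8], [-1.1, -0.2], [-0.5, -0.7], [-1.2, 1.9], [0.6, 1.1]]
```

Request:
drive_tool([
  {"hand":40,"delta_pos":[0,0,-41],"spin":-0.1},
  {"hand":40,"delta_pos":[-12,-16,-82],"spin":-0.2},
  {"hand":40,"delta_pos":[-310,-418.5,-82],"spin":-1.28},
  {"hand":40,"delta_pos":[-310,-418.5,-82],"spin":-1.28},
  {"hand":40,"delta_pos":[-310,-418.5,-82],"spin":-1.28},
  {"hand":40,"delta_pos":[-310,-418.5,-82],"spin":-1.28},
  {"hand":40,"delta_pos":[-310,-418.5,-82],"spin":-1.28},
  {"hand":40,"delta_pos":[-310,-418.5,-82],"spin":-1.28},
  {"hand":40,"delta_pos":[-310,-418.5,-82],"spin":-1.28},
  {"hand":40,"delta_pos":[-310,-418.5,-82],"spin":-1.28},
  {"hand":40,"delta_pos":[-310,-418.5,-82],"spin":-1.28},
  {"hand":40,"delta_pos":[-310,-418.5,-82],"spin":-1.28},
], force=60)

```text
t: 2.0
tcp_pos: [436.3, -290.8, 280.0]
tcp_rot: [[0.999, -0.038, 0.001], [-0.038, -0.999, -0.001], [0.001, 0.001, -1.0]]
force: [0.8, 0.4, -0.1]
finger_gap: 39.8
```

Request:
drive_tool([
  {"hand":40,"delta_pos":[25,-33,0],"spin":0},
  {"hand":40,"delta_pos":[50.8,-66.9,0],"spin":0},
  {"hand":40,"delta_pos":[50.8,-66.9,0],"spin":0},
  {"hand":40,"delta_pos":[50.8,-66.9,0],"spin":0},
  {"hand":40,"delta_pos":[50.8,-66.9,0],"spin":0},
])

```text
t: 2.42
tcp_pos: [488.7, -227.9, 279.7]
tcp_rot: [[0.999, -0.04, -0.0], [-0.04, -0.999, -0.0], [-0.0, 0.0, -1.0]]
force: [0.0, -0.5, 0.6]
finger_gap: 39.9
```

```bash
python3 - <<'E'
from h import *
s=ctrl.read_state(); print(s['tcp_pos'],np.degrees(np.arctan2(s['tcp_rot'][1][0],s['tcp_rot'][0][0])))
p=ctrl.camera('scene'); save({'pixels':cv2.resize(p['pixels'][30:230,170:370],None,fx=3,fy=3,interpolation=2)},'s1')
E
```

```text
[ 488.71736412 -227.88054714  279.65456438] -2.3182116169945743
```

View pics/s1.png

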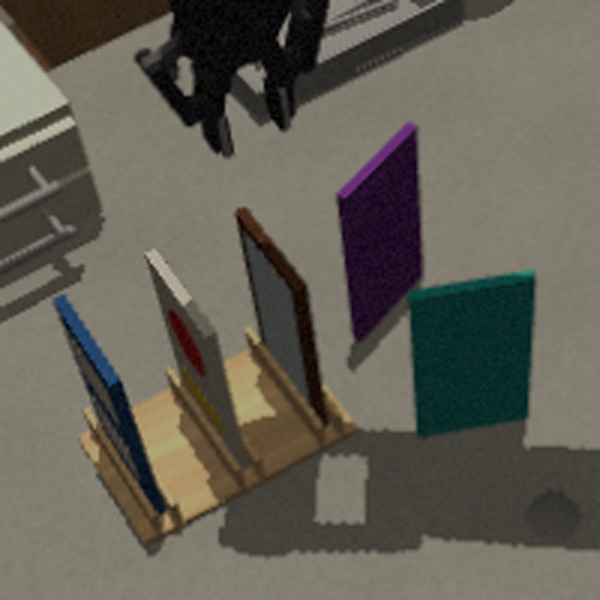

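The picture shows the open fingers centred above the mirror's top edge (crop pixels 220–285, 130), clear of the white and purple boards. I'll descend next.

Request:
drive_tool([
  {"hand":40,"delta_pos":[0.8,-2,30],"spin":0},
  {"hand":40,"delta_pos":[0.8,-2,60],"spin":0},
  {"hand":40,"delta_pos":[0.8,-2,85],"spin":0},
  {"hand":40,"delta_pos":[0.8,-2,100],"spin":0},
  {"hand":40,"delta_pos":[0.8,-2,110],"spin":0},
  {"hand":40,"delta_pos":[0.8,-2,110],"spin":0},
  {"hand":25,"delta_pos":[0.8,-2,110],"spin":0},
  {"hand":25,"delta_pos":[0.8,-2,110],"spin":0},
], force=30)

```text
t: 3.13
tcp_pos: [490.3, -227.0, 171.3]
tcp_rot: [[0.999, -0.042, 0.002], [-0.042, -0.999, -0.002], [0.002, 0.002, -1.0]]
force: [-0.3, -0.7, 0.1]
finger_gap: 24.8
```

```bash
python3 - <<'E'
from h import *
p=ctrl.camera('scene'); save({'pixels':cv2.resize(p['pixels'][30:230,170:370],None,fx=3,fy=3,interpolation=2)},'s2')
E
```

```text
(no output)
```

View pics/s2.png

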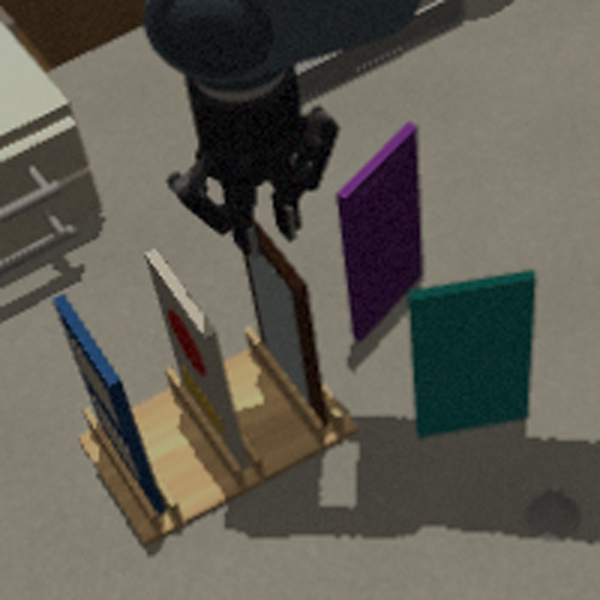

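```bash
python3 - <<'E'
from h import *
import pickle
P=pickle.load(open('P0.pkl','rb'))
q=proj(P['scene'],[[490,-227,198],[490,-227,171],[490,-177,198],[490,-277,198],[502,-227,171],[478,-227,171]])
print((q-[170,30])*3)
p=ctrl.camera('top'); save({'pixels':cv2.resize(p['pixels'][110:250,370:510],None,fx=4,fy=4,interpolation=2)},'t2')
E
```

```text
[[268.13179094 246.33821622]
 [272.18461962 269.10531514]
 [303.03443118 285.72300078]
 [234.63677342 208.55262292]
 [259.46604103 276.0847979 ]
 [284.82750576 262.17196095]]
```

View pics/t2.png

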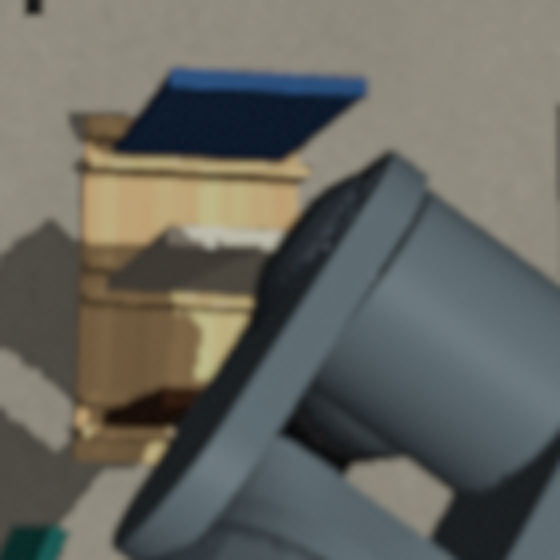

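```bash
python3 - <<'E'
from h import *
import pickle
P=pickle.load(open('P0.pkl','rb'))
for z in (279.7,290,300): print(z,((proj(P['scene'],[[508.7,-228.7,z],[468.7,-227,z]])-[170,30])*3).round())
for z in (171,180,190,200): print(z,((proj(P['scene'],[[503,-227.5,z],[477,-226.5,z]])-[170,30])*3).round())
p=ctrl.camera('scene'); c=cv2.resize(p['pixels'][80:150,220:290],None,fx=8,fy=8,interpolation=2).astype(float)
save({'pixels':np.clip(255*(c/255)**.5,0,255).astype(np.uint8)},'s3')
E
```

```text
279.7 [[232. 182.]
 [279. 159.]]
290 [[230. 171.]
 [278. 149.]]
300 [[228. 161.]
 [276. 139.]]
171 [[258. 276.]
 [286. 262.]]
180 [[257. 269.]
 [285. 254.]]
190 [[255. 260.]
 [284. 246.]]
200 [[253. 252.]
 [282. 237.]]
```

View pics/s3.png

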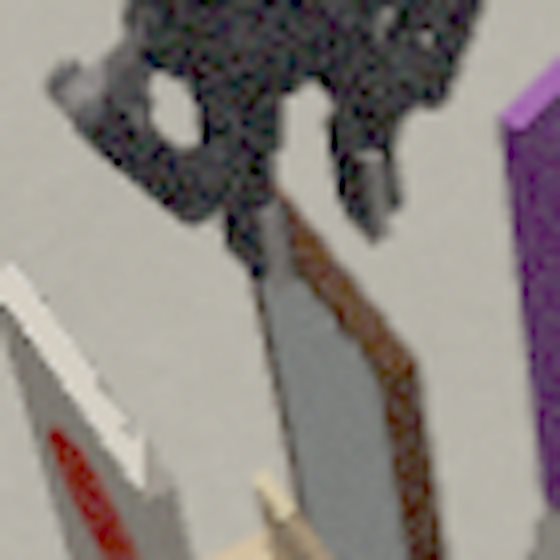

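Request:
drive_tool([
  {"hand":25,"delta_pos":[0,0,8],"spin":0},
  {"hand":20,"delta_pos":[0,0,16],"spin":0},
  {"hand":17,"delta_pos":[0,0,16],"spin":0},
  {"hand":17,"delta_pos":[0,0,16],"spin":0},
])

```text
t: 3.62
tcp_pos: [489.1, -225.3, 152.5]
tcp_rot: [[0.999, -0.041, -0.002], [-0.041, -0.999, 0.001], [-0.002, -0.001, -1.0]]
force: [-0.1, 0.3, 0.4]
finger_gap: 17.4
```

```bash
python3 - <<'E'
from h import *
p=ctrl.camera('scene'); c=cv2.resize(p['pixels'][80:150,220:290],None,fx=8,fy=8,interpolation=2).astype(float)
save({'pixels':np.clip(255*(c/255)**.5,0,255).astype(np.uint8)},'s4')
E
```

```text
(no output)
```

View pics/s4.png

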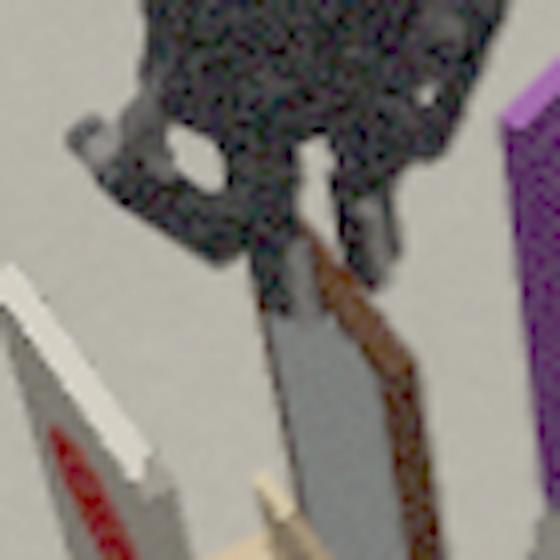

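Request:
drive_tool([
  {"hand":5,"delta_pos":[0,0,0],"spin":0},
  {"hand":5,"delta_pos":[0,0,0],"spin":0},
  {"hand":5,"delta_pos":[0,0,0],"spin":0},
  {"hand":5,"delta_pos":[0,0,0],"spin":0},
  {"hand":5,"delta_pos":[0,0,0],"spin":0},
], force=45)

```text
t: 4.08
tcp_pos: [489.8, -225.9, 153.7]
tcp_rot: [[0.999, -0.041, 0.0], [-0.041, -0.999, -0.0], [0.0, 0.0, -1.0]]
force: [0.0, 0.8, -1.4]
finger_gap: 8.3
```

Request:
drive_tool([
  {"hand":5,"delta_pos":[0,0,-5],"spin":0},
  {"hand":5,"delta_pos":[0,0,-10],"spin":0},
  {"hand":5,"delta_pos":[0,0,-15],"spin":0},
  {"hand":5,"delta_pos":[0,0,-20],"spin":0},
  {"hand":5,"delta_pos":[0,0,-20],"spin":0},
])

```text
t: 4.5
tcp_pos: [490.4, -226.4, 175.3]
tcp_rot: [[0.999, -0.041, 0.002], [-0.041, -0.999, -0.002], [0.002, 0.001, -1.0]]
force: [0.6, -1.0, -2.8]
finger_gap: 8.5
```

```bash
python3 - <<'E'
from h import *
p=ctrl.camera('scene'); save({'pixels':cv2.resize(p['pixels'][40:210,180:350],None,fx=4,fy=4,interpolation=2)[:600]},'s5')
E
```

```text
(no output)
```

View pics/s5.png

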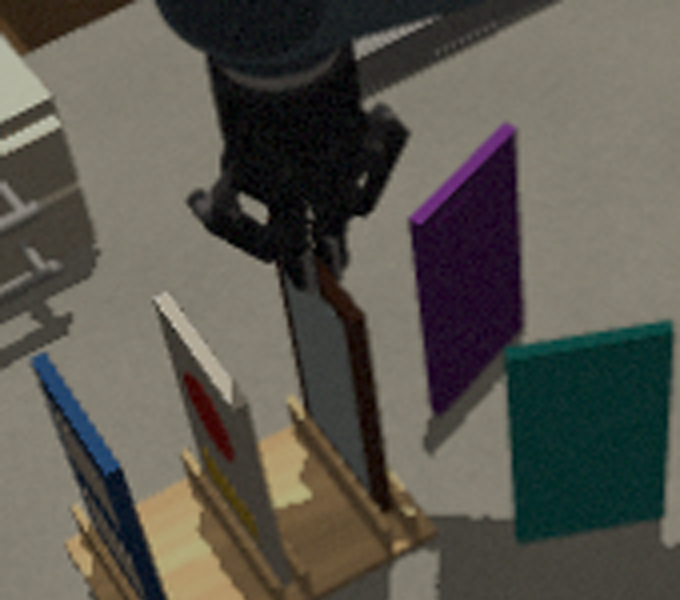

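The mirror has lifted: wrist z reads −2.8 N (about 0.28 kg), and both bystander panels are undisturbed. I'll lift it fully clear.

Request:
drive_tool([
  {"hand":5,"delta_pos":[0,0,-10],"spin":0},
  {"hand":5,"delta_pos":[0,0,-25],"spin":0},
  {"hand":5,"delta_pos":[0,0,-45],"spin":0},
  {"hand":5,"delta_pos":[0,0,-70],"spin":0},
  {"hand":5,"delta_pos":[0,0,-95],"spin":0},
  {"hand":5,"delta_pos":[0,0,-115],"spin":0},
  {"hand":5,"delta_pos":[0,0,-125],"spin":0},
  {"hand":5,"delta_pos":[0,0,-125],"spin":0},
])

```text
t: 5.22
tcp_pos: [490.8, -226.6, 302.0]
tcp_rot: [[0.999, -0.041, 0.004], [-0.041, -0.999, -0.003], [0.005, 0.003, -1.0]]
force: [0.2, -0.2, -3.1]
finger_gap: 8.4
```

```bash
python3 - <<'E'
from h import *
p=ctrl.camera('scene'); save({'pixels':cv2.resize(p['pixels'][20:190,180:350],None,fx=4,fy=4,interpolation=2)[:600]},'s6')
s=ctrl.read_state();t=s['tcp_pos'];R=np.array(s['tcp_rot']);print(t,R.T@(np.array([555.3,250,300])-t),s['finger_gap'],s['joint_pos'])
E
```

```text
[ 490.03918418 -226.09222967  299.64687132] [  45.70854488 -478.3648964    -0.81532024] 8.610942987224691 [-3.68108421e+01 -4.88116073e+00  9.88012554e+01  1.15445243e-03
  8.59641796e+01 -3.44637004e+01]
```

View pics/s6.png

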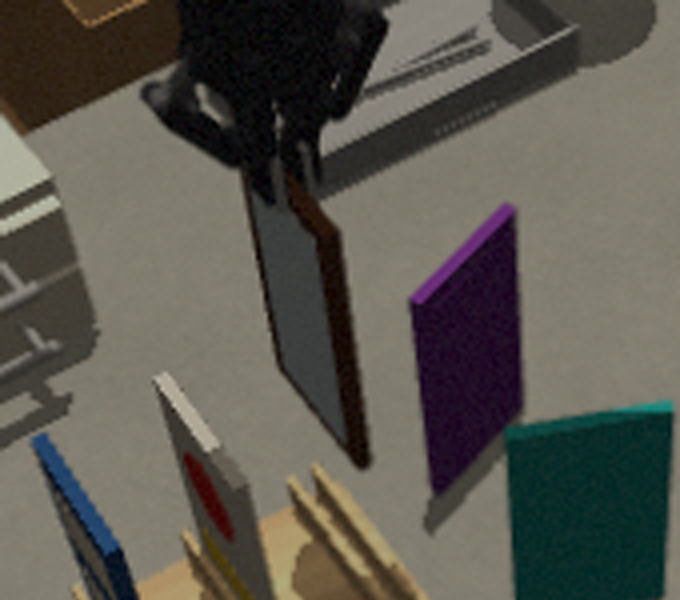

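Request:
drive_tool([
  {"hand":5,"delta_pos":[1,-10,0],"spin":0},
  {"hand":5,"delta_pos":[3,-28,0],"spin":0},
  {"hand":5,"delta_pos":[5,-52,0],"spin":-0.01},
  {"hand":5,"delta_pos":[8,-80,0],"spin":-0.01},
  {"hand":5,"delta_pos":[10,-108,0],"spin":-0.02},
  {"hand":5,"delta_pos":[13,-136,0],"spin":-0.02},
  {"hand":5,"delta_pos":[16,-164,0],"spin":-0.03},
  {"hand":5,"delta_pos":[18,-192,0],"spin":-0.03},
  {"hand":5,"delta_pos":[21,-220,0],"spin":-0.04},
  {"hand":5,"delta_pos":[24,-248,0],"spin":-0.04},
  {"hand":5,"delta_pos":[26,-276,0],"spin":-0.041},
  {"hand":5,"delta_pos":[29,-304,0],"spin":-0.041},
])

```text
t: 6.27
tcp_pos: [529.7, 78.9, 296.3]
tcp_rot: [[1.0, 0.0, -0.004], [0.0, -1.0, 0.001], [-0.004, -0.001, -1.0]]
force: [0.3, -0.6, -2.8]
finger_gap: 8.7
```

```bash
python3 - <<'E'
from h import *
s=ctrl.read_state();t=s['tcp_pos'];R=np.array(s['tcp_rot']);print(t,R.round(4).tolist(),R.T@(np.array([555.3,250,300])-t),s['finger_gap'],s['force'])
E
```

```text
[529.69332901  78.90975567 296.25567168] [[1.0, 0.0004, -0.0042], [0.0004, -1.0, 0.0006], [-0.0042, -0.0006, -1.0]] [  25.66572489 -171.0813698    -3.74549987] 8.677468444864598 [ 0.29995097 -0.64281207 -2.80109112]
```

Request:
drive_tool([
  {"hand":5,"delta_pos":[4,-28,0],"spin":0},
  {"hand":5,"delta_pos":[8,-56,0],"spin":0},
  {"hand":5,"delta_pos":[12,-84,0],"spin":0},
  {"hand":5,"delta_pos":[16,-110,0],"spin":0},
  {"hand":5,"delta_pos":[20,-134,0],"spin":0},
  {"hand":5,"delta_pos":[23,-154,0],"spin":0},
  {"hand":5,"delta_pos":[25,-166,0],"spin":0},
  {"hand":5,"delta_pos":[25,-171,0],"spin":0},
  {"hand":5,"delta_pos":[25,-171,0],"spin":0},
  {"hand":5,"delta_pos":[25,-171,0],"spin":0},
])

```text
t: 7.1
tcp_pos: [555.7, 247.1, 297.9]
tcp_rot: [[1.0, -0.0, -0.001], [-0.0, -1.0, -0.001], [-0.001, 0.001, -1.0]]
force: [0.3, 0.3, -3.1]
finger_gap: 8.5
```

```bash
python3 - <<'E'
from h import *
s=ctrl.read_state();t=s['tcp_pos'];R=np.array(s['tcp_rot']);print(t,R.round(4).tolist(),s['finger_gap'],s['force'])
for n in('scene','top'):
    p=ctrl.camera(n); save({'pixels':p['pixels']},n+'7')
    a=[d for d in ctrl.trace(p,'mirror_center')]
    print([(d['confidence'],np.argwhere(d['region']).mean(0)) for d in a])
    for f in ('place_of','boxes_of'): print(n,f,[(round(d['confidence'],2),np.round(d['at'],0).tolist()) for d in getattr(ctrl,f)(p,'mirror_center')])
p=ctrl.camera('scene');save({'pixels':cv2.resize(p['pixels'][100:390,250:450],None,fx=2.05,fy=2.05,interpolation=2)[:600]},'s7z')
E
```

```text
[555.71535712 247.14005756 297.92640816] [[1.0, -0.0002, -0.0014], [-0.0002, -1.0, -0.0008], [-0.0014, 0.0008, -1.0]] 8.514104643187355 [ 0.34373849  0.32883983 -3.1102751 ]
[(0.94, array([146.75058457, 321.45440374])), (0.93, array([276.57626037, 371.3854499 ])), (0.75, array([106.71938418, 297.16025192]))]
scene place_of [(0.91, [368.0, -265.0, 90.0]), (0.84, [552.0, 245.0, 251.0]), (0.67, [384.0, -107.0, 96.0])]
scene boxes_of [(0.95, [560.0, 264.0, 253.0]), (0.75, [400.0, -107.0, 124.0]), (0.57, [370.0, -256.0, 109.0])]
[(0.9, array([262.83383686, 370.81117825])), (0.7, array([173.64615385, 195.23186813])), (0.62, array([271.04269855, 442.84884714])), (0.25, array([197.96480728, 221.19008858]))]
top place_of [(0.9, [383.0, -110.0, 95.0]), (0.66, [558.0, 248.0, 243.0]), (0.66, [364.0, -264.0, 97.0])]
top boxes_of [(0.97, [384.0, -106.0, 160.0]), (0.72, [364.0, -262.0, 135.0]), (0.69, [553.0, 224.0, 263.0])]
```

View pics/s7z.png

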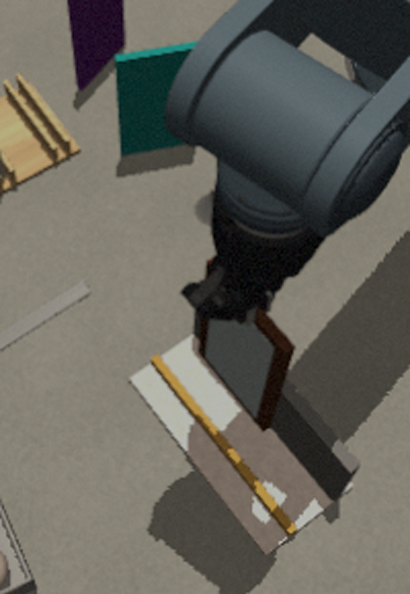

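View pics/top7.png

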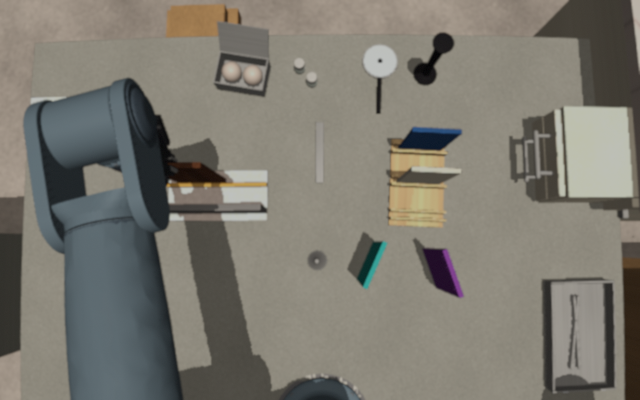

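```bash
python3 - <<'E'
from h import *
import pickle
P=pickle.load(open('P0.pkl','rb'))
q=proj(P['scene'],[[560.5,297,152],[560.5,197,152],[550.5,297,152],[550.5,297,342],[560.5,297,342]])
print(q.round(1).tolist(),((q-[250,100])*2.05).round().tolist())
c=cv2.cvtColor(cv2.imread('pics/scene7.png'),cv2.COLOR_BGR2RGB)[230:320,340:430]
save({'pixels':cv2.resize(c,None,fx=6,fy=6,interpolation=2)},'s7f')
E
```

```text
[[378.2, 311.1], [346.2, 272.2], [382.2, 308.1], [394.2, 269.4], [389.3, 273.0]] [[263.0, 433.0], [197.0, 353.0], [271.0, 427.0], [296.0, 347.0], [286.0, 355.0]]
```

View pics/s7f.png

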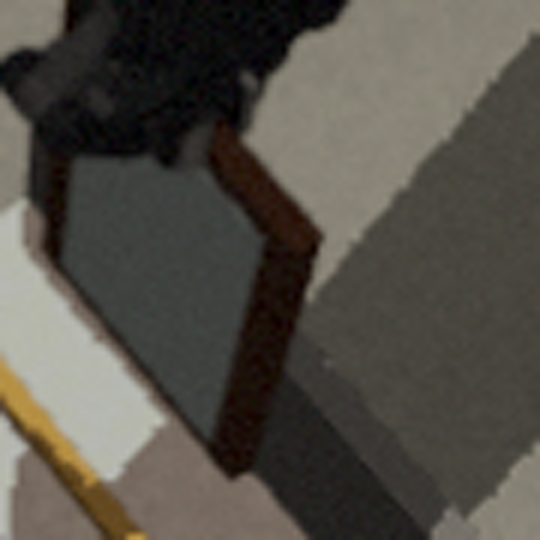

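Request:
drive_tool([
  {"hand":5,"delta_pos":[-5,-2,10],"spin":0},
  {"hand":5,"delta_pos":[-5,-2,30],"spin":0},
  {"hand":5,"delta_pos":[-5,-2,52],"spin":0},
  {"hand":5,"delta_pos":[-5,-2,75],"spin":0},
  {"hand":5,"delta_pos":[-5,-2,95],"spin":0},
  {"hand":5,"delta_pos":[-5,-2,112],"spin":0},
  {"hand":5,"delta_pos":[-5,-2,124],"spin":0},
  {"hand":5,"delta_pos":[-5,-2,130],"spin":0},
  {"hand":5,"delta_pos":[-5,-2,132],"spin":0},
  {"hand":5,"delta_pos":[-5,-2,132],"spin":0},
])

```text
t: 8.38
tcp_pos: [551.2, 249.8, 166.7]
tcp_rot: [[1.0, 0.0, 0.0], [0.0, -1.0, 0.0], [0.0, -0.0, -1.0]]
force: [-0.6, 0.1, -2.9]
finger_gap: 8.5
```

```bash
cat > look.py <<'E'
from h import *
import sys
n=sys.argv[1]
s=ctrl.read_state();print(s['tcp_pos'].round(1) if hasattr(s['tcp_pos'],'round') else s['tcp_pos'],s['finger_gap'],s['force'],s['t'])
p=ctrl.camera('scene');save({'pixels':cv2.resize(p['pixels'][185:375,295:445],None,fx=3.15,fy=3.15,interpolation=2)},n+'s')
if len(sys.argv)>2: p=ctrl.camera('top');save({'pixels':cv2.resize(p['pixels'][120:240,130:290],None,fx=4,fy=4,interpolation=2)},n+'t')
E
python3 look.py a8 t
```

```text
[551.2 249.8 166.7] 8.509233301642896 [-0.60079117  0.10353085 -2.90945335] 8.3833
```

View pics/a8s.png

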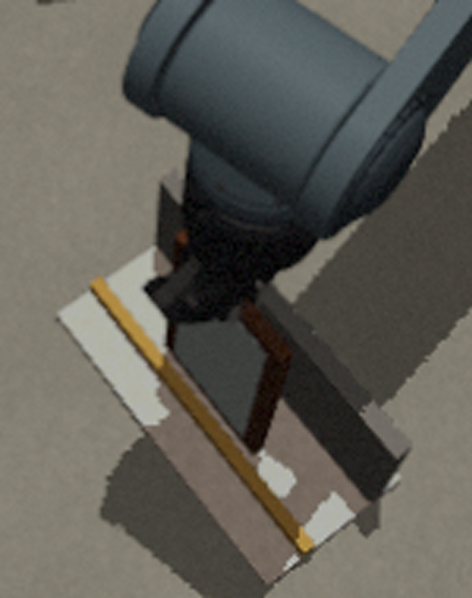

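View pics/a8t.png

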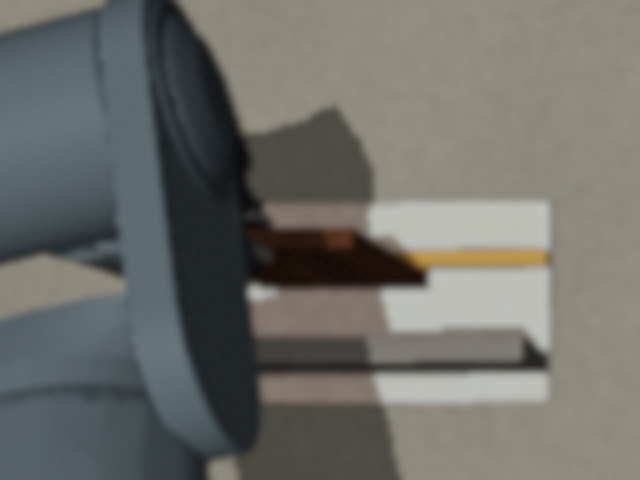

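The foot (around (250,450) in the scene crop) is behind the strip and clear of both strip and wall. I'll lower it slowly now.

Request:
drive_tool([
  {"hand":5,"delta_pos":[0,0,2],"spin":0},
  {"hand":5,"delta_pos":[0,0,4],"spin":0},
  {"hand":5,"delta_pos":[0,0,6],"spin":0},
  {"hand":5,"delta_pos":[0,0,7],"spin":0},
  {"hand":5,"delta_pos":[0,0,7],"spin":0},
])

```text
t: 8.9
tcp_pos: [550.9, 249.6, 159.3]
tcp_rot: [[1.0, -0.0, -0.001], [-0.0, -1.0, -0.0], [-0.001, 0.0, -1.0]]
force: [-0.5, -0.4, -4.3]
finger_gap: 8.4
```

Request:
drive_tool([
  {"hand":5,"delta_pos":[0,0,1],"spin":0},
  {"hand":5,"delta_pos":[0,0,1.5],"spin":0},
  {"hand":5,"delta_pos":[0,0,1.5],"spin":0},
])

```text
t: 9.15
tcp_pos: [551.1, 249.7, 158.1]
tcp_rot: [[1.0, -0.0, -0.0], [-0.0, -1.0, -0.0], [-0.0, 0.0, -1.0]]
force: [-0.4, 0.8, -2.9]
finger_gap: 8.3
```

Request:
drive_tool([
  {"hand":5,"delta_pos":[0,0,1],"spin":0},
  {"hand":5,"delta_pos":[0,0,1.5],"spin":0},
  {"hand":5,"delta_pos":[0,0,1.5],"spin":0},
])

```text
t: 9.4
tcp_pos: [551.0, 249.7, 156.5]
tcp_rot: [[1.0, 0.0, -0.0], [0.0, -1.0, -0.0], [-0.0, 0.0, -1.0]]
force: [-0.1, 0.2, -3.2]
finger_gap: 8.6
```

Request:
drive_tool([
  {"hand":5,"delta_pos":[1,0,0],"spin":0},
  {"hand":5,"delta_pos":[2,0,0],"spin":0},
  {"hand":5,"delta_pos":[3,0,0],"spin":0},
  {"hand":5,"delta_pos":[4,0,0],"spin":0},
  {"hand":5,"delta_pos":[4,0,0],"spin":0},
])

```text
t: 9.82
tcp_pos: [555.4, 249.7, 156.7]
tcp_rot: [[1.0, -0.0, 0.0], [-0.0, -1.0, 0.0], [0.0, -0.0, -1.0]]
force: [-0.5, 0.1, -3.0]
finger_gap: 8.6
```

Request:
drive_tool([
  {"hand":5,"delta_pos":[0.5,0,0],"spin":0},
  {"hand":5,"delta_pos":[1,0,0],"spin":0},
  {"hand":5,"delta_pos":[1,0,0],"spin":0},
])

```text
t: 10.07
tcp_pos: [556.1, 249.7, 156.6]
tcp_rot: [[1.0, 0.0, -0.0], [0.0, -1.0, -0.0], [-0.0, 0.0, -1.0]]
force: [-0.5, -0.1, -2.6]
finger_gap: 8.6
```

Request:
drive_tool([
  {"hand":5,"delta_pos":[0.5,0,0],"spin":0},
  {"hand":5,"delta_pos":[1,0,0],"spin":0},
  {"hand":5,"delta_pos":[1,0,0],"spin":0},
])

```text
t: 10.32
tcp_pos: [557.0, 249.7, 156.6]
tcp_rot: [[1.0, 0.0, -0.0], [0.0, -1.0, -0.0], [-0.0, 0.0, -1.0]]
force: [0.4, 1.6, -3.1]
finger_gap: 8.6
```

Request:
drive_tool([
  {"hand":5,"delta_pos":[0.5,0,0],"spin":0},
  {"hand":5,"delta_pos":[1,0,0],"spin":0},
  {"hand":5,"delta_pos":[1.5,0,0],"spin":0},
  {"hand":5,"delta_pos":[1.5,0,0],"spin":0},
])

```text
t: 10.65
tcp_pos: [558.5, 249.7, 156.6]
tcp_rot: [[1.0, -0.0, -0.001], [-0.0, -1.0, -0.0], [-0.001, 0.0, -1.0]]
force: [-1.1, -0.3, -2.9]
finger_gap: 8.5
```

```bash
python3 look.py a9 t
```

```text
[558.5 249.7 156.6] 8.508953127382686 [-1.10321021 -0.28798767 -2.92490063] 10.65
```

View pics/a9s.png

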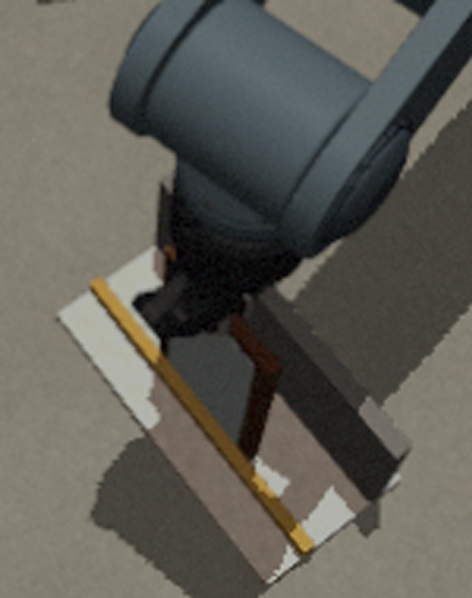

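View pics/a9t.png

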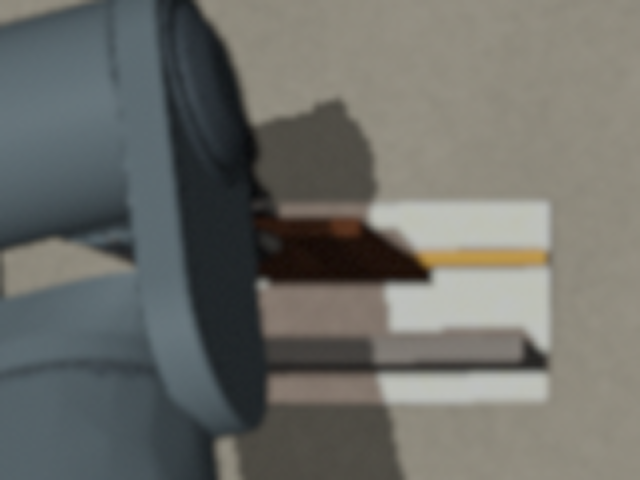

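```bash
python3 - <<'E'
from h import *
import pickle
P=pickle.load(open('P0.pkl','rb'))['top']
for q in [(430,281)]:
  for z in (10,12,14): print(atz(P,(130+q[0]/4-.4,120+q[1]/4-.4),z).round(1))
print('strip inner', atz(P,(130+500/4-.4,120+267/4-.4),17).round(1), 'top edge',atz(P,(130+500/4-.4,120+265/4-.4),24).round(1), 'wall',atz(P,(130+450/4-.4,120+335/4-.4),120).round(1))
E
```

```text
[553.9 201.9  10. ]
[553.6 201.5  12. ]
[553.4 201.   14. ]
strip inner [561.1 158.5  17. ] top edge [561.4 157.4  24. ] wall [511.4 168.4 120. ]
```

Request:
drive_tool([
  {"hand":5,"delta_pos":[-1,0,0.5],"spin":0},
  {"hand":5,"delta_pos":[-1,0,1],"spin":0},
  {"hand":5,"delta_pos":[-1,0,1.5],"spin":0},
  {"hand":5,"delta_pos":[-1,0,1.5],"spin":0},
])

```text
t: 11.08
tcp_pos: [558.0, 249.8, 155.8]
tcp_rot: [[1.0, 0.0, 0.001], [0.0, -1.0, 0.0], [0.001, -0.0, -1.0]]
force: [-1.5, 0.5, 0.6]
finger_gap: 8.6
```

Request:
drive_tool([
  {"hand":5,"delta_pos":[0,0,0.7],"spin":0},
  {"hand":5,"delta_pos":[0,0,1.2],"spin":0},
  {"hand":5,"delta_pos":[0,0,1.2],"spin":0},
])

```text
t: 11.33
tcp_pos: [558.7, 249.8, 155.8]
tcp_rot: [[1.0, -0.0, 0.003], [-0.0, -1.0, 0.0], [0.003, -0.0, -1.0]]
force: [-2.0, -0.3, 5.0]
finger_gap: 8.6
```

The foot is on the base: vertical force went from −3 N to +5 N. I'll open slightly so the mirror stands loosely between the fingers.

Request:
drive_tool([
  {"hand":12,"delta_pos":[0,0,0],"spin":0},
  {"hand":15,"delta_pos":[0,0,0],"spin":0},
  {"hand":18,"delta_pos":[0,0,0],"spin":0},
  {"hand":18,"delta_pos":[0,0,0],"spin":0},
], force=20)

```text
t: 11.67
tcp_pos: [557.7, 249.7, 153.8]
tcp_rot: [[1.0, -0.0, 0.0], [-0.0, -1.0, -0.0], [0.0, 0.0, -1.0]]
force: [-0.3, -0.4, -0.5]
finger_gap: 18.3
```

```bash
python3 look.py b0 t
```

```text
[557.7 249.7 153.8] 18.296258266273217 [-0.29112252 -0.35355921 -0.51776462] 11.6667
```

View pics/b0s.png

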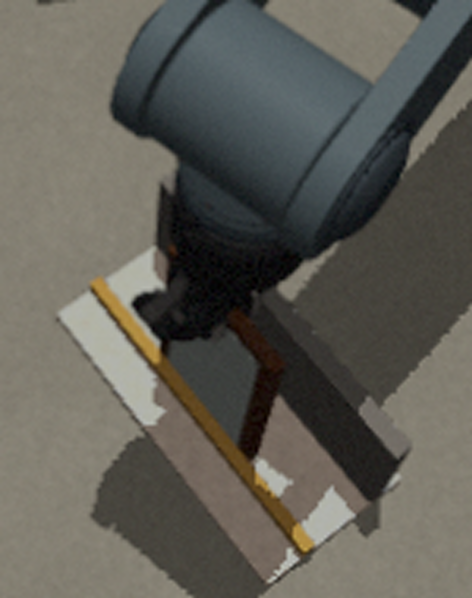

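View pics/b0t.png

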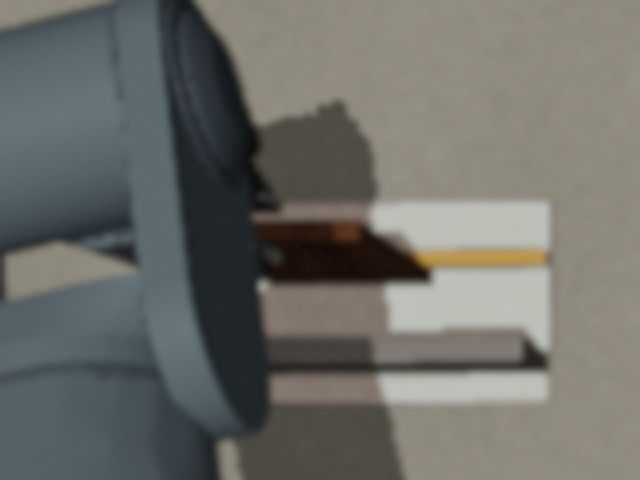

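The mirror stands on the base behind the strip, loose between the fingers, with the wrist unloaded. I'll start the lean.

Request:
drive_tool([
  {"hand":18,"delta_pos":[-2,0,0],"spin":0},
  {"hand":19,"delta_pos":[-4,0,0],"spin":0},
  {"hand":20,"delta_pos":[-6,0,1],"spin":0},
  {"hand":20,"delta_pos":[-8,0,1],"spin":0},
  {"hand":21,"delta_pos":[-10,0,2],"spin":0},
  {"hand":21,"delta_pos":[-12,0,2],"spin":0},
  {"hand":22,"delta_pos":[-14,0,2],"spin":0},
  {"hand":22,"delta_pos":[-16,0,3],"spin":0},
  {"hand":23,"delta_pos":[-18,0,3],"spin":0},
  {"hand":23,"delta_pos":[-20,0,3],"spin":0},
])

```text
t: 12.6
tcp_pos: [537.4, 249.7, 150.9]
tcp_rot: [[1.0, 0.0, -0.0], [0.0, -1.0, -0.0], [-0.0, 0.0, -1.0]]
force: [0.3, -0.8, 0.3]
finger_gap: 23.1
```

```bash
python3 look.py b1 t
```

```text
[537.4 249.7 150.9] 23.14324885375482 [ 0.25588067 -0.79931952  0.2720412 ] 12.6
```

View pics/b1s.png

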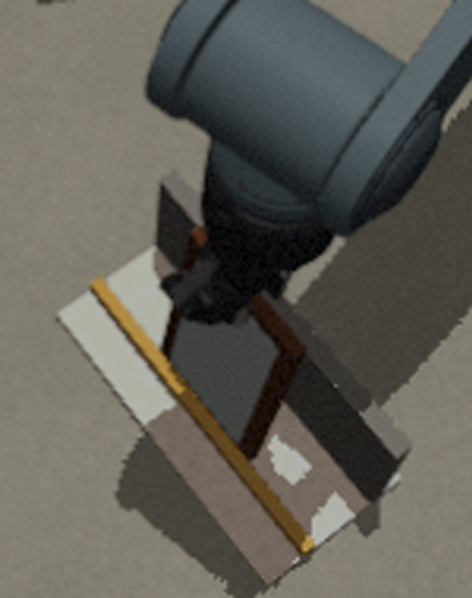

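View pics/b1t.png

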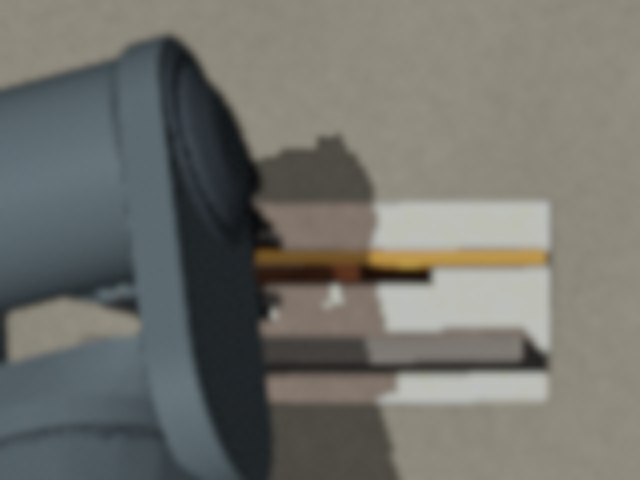

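The mirror is tilting back (top corner around (300,350) in the scene crop) and the foot has stayed against the strip. I'll continue.

Request:
drive_tool([
  {"hand":24,"delta_pos":[-2,0,1],"spin":0},
  {"hand":25,"delta_pos":[-4,0,1],"spin":0},
  {"hand":25,"delta_pos":[-6,0,2],"spin":0},
  {"hand":26,"delta_pos":[-8,0,2],"spin":0},
  {"hand":26,"delta_pos":[-10,0,3],"spin":0},
  {"hand":27,"delta_pos":[-12,0,3],"spin":0},
  {"hand":27,"delta_pos":[-14,0,4],"spin":0},
  {"hand":28,"delta_pos":[-16,0,4],"spin":0},
  {"hand":28,"delta_pos":[-18,0,5],"spin":0},
  {"hand":29,"delta_pos":[-20,0,5],"spin":0},
  {"hand":29,"delta_pos":[-22,0,6],"spin":0},
])

```text
t: 13.62
tcp_pos: [515.5, 249.7, 145.1]
tcp_rot: [[1.0, 0.0, 0.0], [0.0, -1.0, 0.0], [0.0, -0.0, -1.0]]
force: [-1.0, -0.4, 0.5]
finger_gap: 29.4
```

```bash
python3 look.py b2 t
```

```text
[515.5 249.7 145.1] 29.38508347400954 [-0.98878281 -0.44633999  0.53638058] 13.6167
```

View pics/b2s.png

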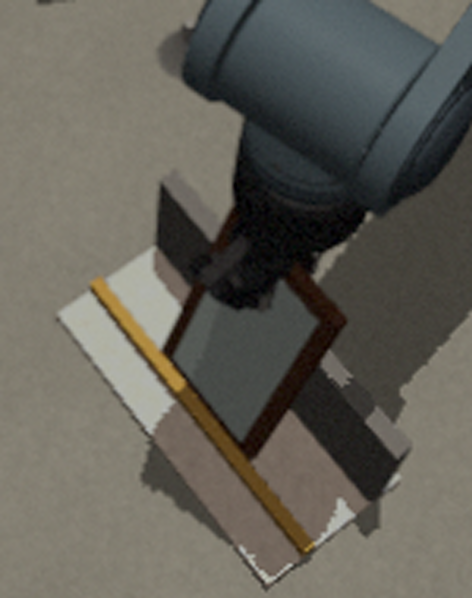

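View pics/b2t.png

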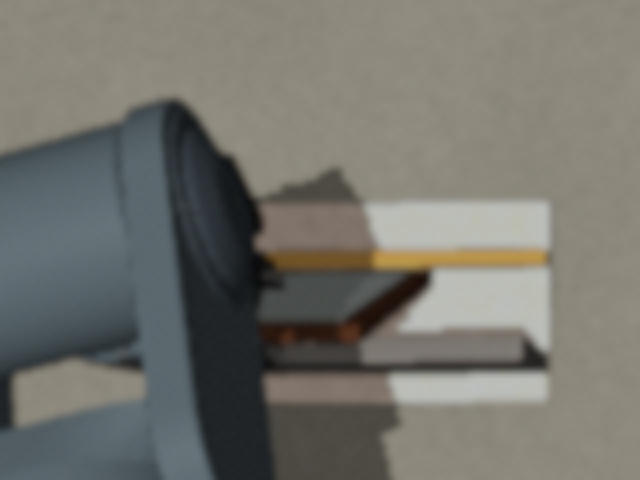

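Request:
drive_tool([
  {"hand":30,"delta_pos":[-2,0,0],"spin":0},
  {"hand":31,"delta_pos":[-4,0,1],"spin":0},
  {"hand":32,"delta_pos":[-6,0,1],"spin":0},
  {"hand":33,"delta_pos":[-8,0,1],"spin":0},
  {"hand":34,"delta_pos":[-10,0,1],"spin":0},
  {"hand":35,"delta_pos":[-12,0,1],"spin":0},
  {"hand":36,"delta_pos":[-14,0,1],"spin":0},
  {"hand":37,"delta_pos":[-15,0,1],"spin":0},
  {"hand":38,"delta_pos":[-15,0,1],"spin":0},
])

```text
t: 14.47
tcp_pos: [500.6, 249.7, 144.1]
tcp_rot: [[1.0, 0.0, 0.0], [0.0, -1.0, 0.0], [0.0, -0.0, -1.0]]
force: [-0.5, 0.3, 0.2]
finger_gap: 38.2
```

```bash
python3 look.py b3 t
```

```text
[500.6 249.7 144.1] 38.214468863771074 [-0.51848278  0.32289697  0.16210444] 14.4667
```

View pics/b3s.png

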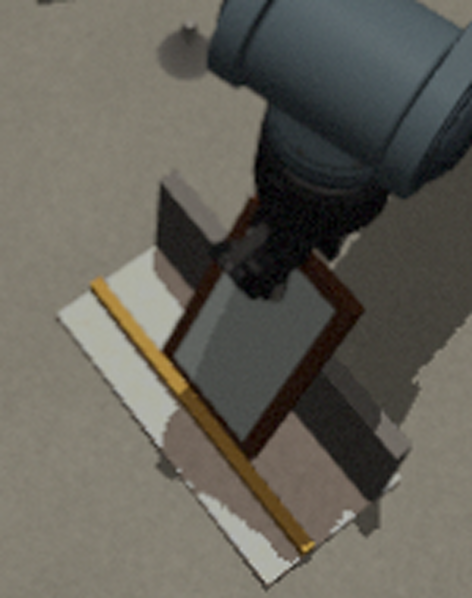

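View pics/b3t.png

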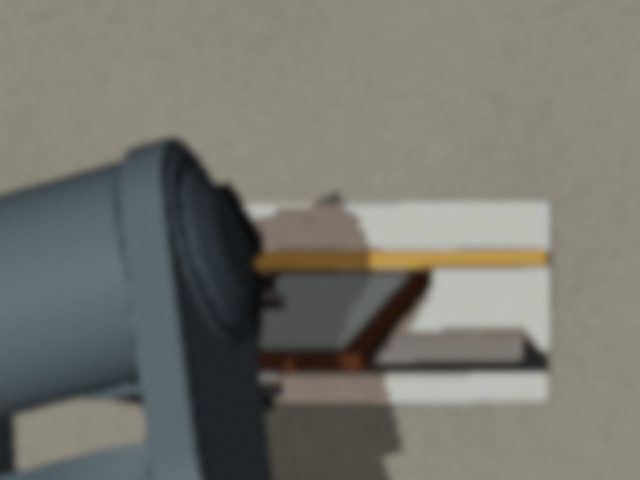

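```bash
python3 - <<'E'
from h import *
import pickle
P=pickle.load(open('P0.pkl','rb'))
print(atz(P['top'],(130+355/4-.4,120+352/4-.4),192).round(1),atz(P['top'],(130+355/4-.4,120+366/4-.4),188).round(1))
print(atz(P['scene'],(295+362/3.15-.4,185+308/3.15-.4),190).round(1))
E
```

```text
[496.8 201.9 192. ] [490.1 202.8 188. ]
[487.7 296.7 190. ]
```

Request:
drive_tool([
  {"hand":40,"delta_pos":[0,0,0],"spin":0},
  {"hand":43,"delta_pos":[0,0,0],"spin":0},
  {"hand":46,"delta_pos":[0,0,0],"spin":0},
  {"hand":48,"delta_pos":[0,0,0],"spin":0},
  {"hand":48,"delta_pos":[0,0,0],"spin":0},
])

```text
t: 14.98
tcp_pos: [500.7, 249.7, 144.0]
tcp_rot: [[1.0, 0.0, 0.0], [0.0, -1.0, -0.0], [0.0, 0.0, -1.0]]
force: [-0.2, 1.0, -0.3]
finger_gap: 48.3
```

```bash
python3 look.py b4 t
```

```text
[500.7 249.7 144. ] 48.282580240291715 [-0.19054783  0.97969643 -0.25097677] 14.9833
```

View pics/b4s.png

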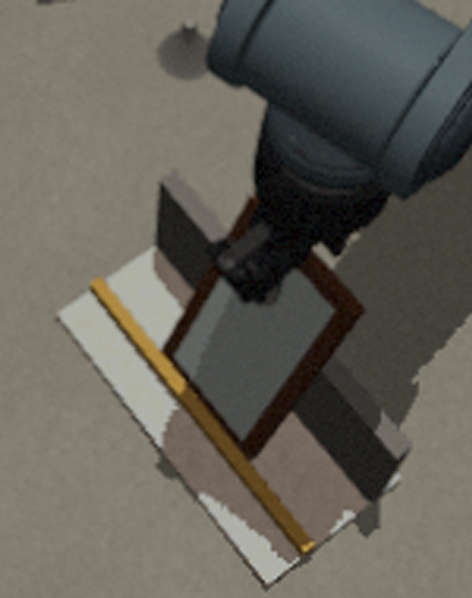

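View pics/b4t.png

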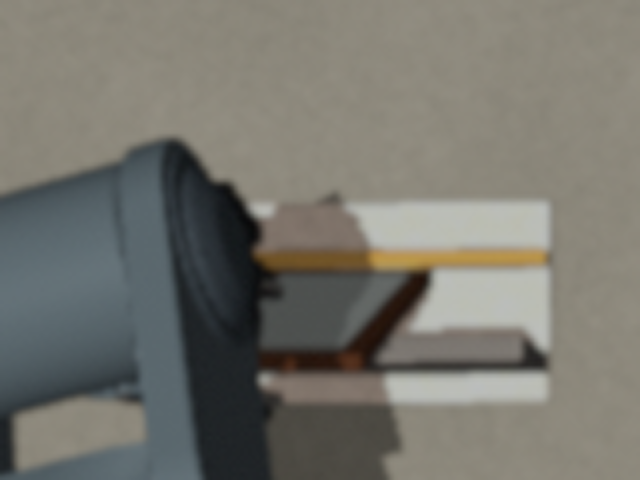

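The mirror didn't move as the jaws opened, so the wall is carrying it. Measured tops of x≈497 (front) and 490 (back) agree with a 20° lean. I'll withdraw straight up.

Request:
drive_tool([
  {"hand":48,"delta_pos":[0,0,-4],"spin":0},
  {"hand":48,"delta_pos":[0,0,-10],"spin":0},
  {"hand":48,"delta_pos":[0,0,-18],"spin":0},
  {"hand":48,"delta_pos":[0,0,-28],"spin":0},
  {"hand":48,"delta_pos":[0,0,-40],"spin":0},
  {"hand":48,"delta_pos":[0,0,-60],"spin":0},
  {"hand":48,"delta_pos":[0,0,-85],"spin":0},
  {"hand":48,"delta_pos":[0,0,-110],"spin":0},
  {"hand":48,"delta_pos":[-30,0,-140],"spin":0},
  {"hand":48,"delta_pos":[-60,0,-160],"spin":0},
  {"hand":48,"delta_pos":[-90,0,-170],"spin":0},
  {"hand":48,"delta_pos":[-90,0,-170],"spin":0},
])

```text
t: 16.08
tcp_pos: [408.8, 250.6, 319.6]
tcp_rot: [[1.0, 0.002, 0.008], [0.002, -1.0, 0.003], [0.008, -0.003, -1.0]]
force: [0.7, 0.5, -0.1]
finger_gap: 48.3
```

```bash
python3 look.py b5 t; python3 - <<'E'
from h import *
p=ctrl.camera('scene'); save(p,'b5full')
E
```

```text
[408.8 250.6 319.6] 48.30988520073285 [ 0.72772694  0.54157781 -0.08611072] 16.0833
```

View pics/b5s.png

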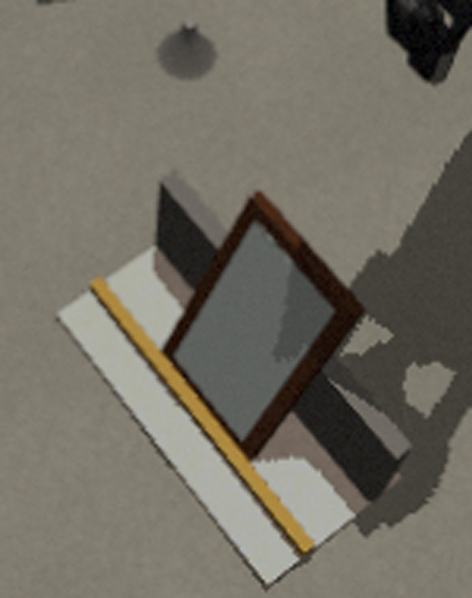

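View pics/b5t.png

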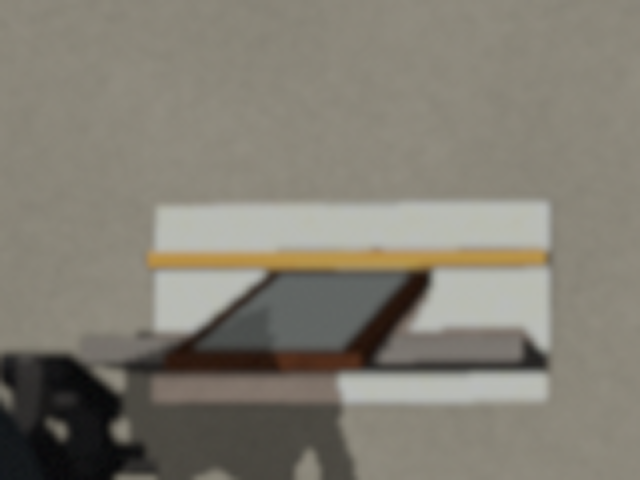

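View pics/b5full.png

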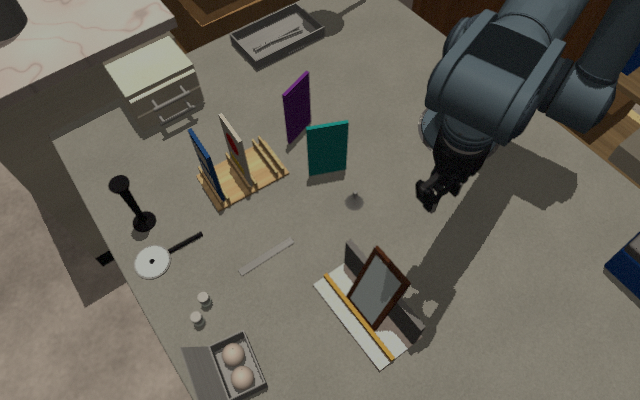

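The mirror leans on the wall (crop corners (258,195), (362,310), (250,455) and (165,355)), its foot at the strip and centred, glass facing out. The blue and white panels are still in the rack and the gripper is clear, so I'll hand it in.

```bash
python3 -c "
from plant import ctrl
print(ctrl.sign_off())"
```

```text
the job is handed in; nothing more can be done
None
```

The mirror is leaning on the display back as asked, and I handed the job in at about 16 s of the 42 s allowed. I lifted it out of the near slot, set its foot on the white base behind the brass strip, and tilted it back loosely between the fingers until the wall took its weight.

**Last checks:**
- **Position:** the final pictures show the foot behind the strip, roughly in the middle (about 2 mm off centre), with the glass facing out over the strip. The measured top edge agrees with the expected 20° lean.
- **Resting on its own:** the mirror did not shift when the jaws opened, and the wrist force stayed near zero. The arm is well clear, touching nothing.
- **Bystanders:** the blue and white panels are still standing in the rack, and nothing else appears moved.

**What disagreed:**
- **Fingertip height:** the fingertips looked 25–30 mm higher in the camera than the reported tool position, so I gripped about 16 mm lower than first planned.
- **Grip opening:** the gripper read about 8.5 mm on the 10 mm board.
- **Strip contact:** pushing the foot forward gave only about 1 N, so I judged that contact from the pictures rather than by force.

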